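# Release the longer jar from the two-lane dispenser

### The job

Two relish jars, one longer than the other, wait behind the gates of the steel two-lane dispenser on the packing table. With your fingertips press down the paddle of the lane that holds the longer jar and keep it down until that jar has rolled out against the front lip; then let the paddle come back up so the gate shuts again. Don't touch or pick up the jars, keep the shorter jar behind its shut gate, and leave the bottle, cup and bowl where they stand.

Things in the scene. Friction and masses are not known exactly. Their poses are not given: they have to be found in the camera images.
- dispenser: Fixed steel jar dispenser, 340 x 208 mm. Origin on the table under the axle, midway between its two lanes; x runs along the lanes, downhill, from paddles (x -115 mm) to front lip (x 200, 38 tall); z up. Lanes 92 mm wide at y +50 (left) and -50 (right), floor falling 9 degrees, 26 mm high at the gates (x 110). Three uprights at x 0, 125 mm tall. Gate: level bar 80 wide, 42 to 56 mm up, on a stem.
- left_lever (a joint): Rocking lever of the left lane (the +y side of the dispenser), rad. 0: paddle up, gate shut, its rest; 0.45: paddle down on its stop, gate fully up. A jar passes from about 0.22. Axle 115 mm above the table, straight above the dispenser's origin, along its y. A spring shuts it when let go; pressing the paddle takes about 2 N at first, 3 N at the bottom.
- right_lever (a joint): Rocking lever of the right lane (the -y side of the dispenser), rad. 0: paddle up, gate shut, its rest; 0.45: paddle down on its stop, gate fully up. A jar passes from about 0.22. Axle 115 mm above the table, straight above the dispenser's origin, along its y. A spring shuts it when let go; pressing the paddle takes about 2 N at first, 3 N at the bottom.
- left_paddle (a point): Centre of the top of the left press paddle: bare steel plate 40 mm (x) by 46 mm (y), 8 thick, on the lever's robot end. Gate shut: level, at x -115, y +50, z 121 mm in the dispenser's frame. It turns with the lever about the axle: fully pressed it is 51 mm lower, 9 mm farther to +x, robot-side edge tilted down 0.45 rad. Free space below, down to a 5 mm base plate.
- right_paddle (a point): Centre of the top of the right press paddle: bare steel plate 40 mm (x) by 46 mm (y), 8 thick, on the lever's robot end. Gate shut: level, at x -115, y -50, z 121 mm in the dispenser's frame. It turns with the lever about the axle: fully pressed it is 51 mm lower, 9 mm farther to +x, robot-side edge tilted down 0.45 rad. Free space below, down to a 5 mm base plate.
- long_jar: The longer jar: amber glass, steel lid, 40 mm in diameter, 78 mm long, lying across its lane (either lane) against the shut gate. Origin at its centre; its y axis is its long axis. It turns as it rolls. At first x = 86 mm in the dispenser's frame; against the lip about x = 180 mm.
- short_jar: The shorter jar: the same jar, 40 mm in diameter but 46 mm long, lying in the other lane against its gate. Origin at its centre; its y axis is its long axis.
- sauce_bottle: Bystander: red plastic sauce bottle, 60 mm across, 170 mm tall, standing; origin at the centre of its underside.
- cup: Bystander: white paper cup, 72 mm across, 90 mm tall, standing; origin at the centre of its underside.
- bowl: Bystander: steel bowl, 150 mm across, 70 mm tall; origin at the centre of its underside.
Not all that is in view belongs to the job. What is shaped like the long_jar but purple or red is not meant.

How it is judged:
By the outcome, as a careful person would: the job done as asked, in the order asked, and still so for the second after the job is handed in, with the robot touching nothing.
It also fails if it takes over 32 s, if anything falls off the work surface, if the arm or the gripper's body presses on something with over 40 N, if the wrist force passes 120 N, or if a joint passes its speed limit or range.

### The arm

A 6-joint arm with a two-finger parallel gripper is mounted at the origin on the work surface. World frame = base frame: x ahead of the robot, y to its left, z up, the work surface at z = 0. Lengths are in m, angles in rad, forces in N, time in s.
With the tool pointing down it reaches from about 0.425 to 0.925 m from the base axis. Payload 12.5 kg.
Tool frame: the origin (TCP) lies on the centre line of the jaws, within the pads' length; the fingertips stand 17 mm ahead of it and the grasp point (between the pads) lies 2 mm behind it; z points along the fingers, y is the line along which they close (so a half turn about z gives the same grasp; the last joint's range is limited). The gripper opens to 85 mm and grips with 20 to 120 N. Pads are 22 mm wide; open, the fingers measure 114 mm over their backs; the gripper's body (76 mm by 85 mm) begins 54 mm behind the grasp point. The pads swing forward as they close: fully open they stand 13 mm farther back than shut.
Start: joints at [-1.397, 0.491, 1.559, -0, 1.092, -0.106], TCP at [0.173, -0.601, 0.248] pointing down, gripper open.
Joint ranges: [-3.1, 3.1], [-0.84, 2.19], [0.05, 2.79], [-1.13, 4.28], [0.06, 2.93], [-2.69, 2.69]. Speed limits (rad/s): [2.22, 2.22, 2.79, 3.14, 3.14, 3.14].

### API

Orientations are given as a rotation vector (axis times angle).
In Python, from cell import arm gives the robot as it stands. The module is installed in compiled form; this text tells all that it offers.
- The arm moves only by the tool jog_arm, never from a script. Its argument "deltas" is a list of rows, each a list of 3 entries, a list of its own where there are three numbers: the gripper command: -1 is shut, 1 is fully open, values between are in proportion, then the shift along the world's x, y, z normalised to -1 to 1, where 1 is 0.25 m, then the turn, a rotation vector about the world's x, y, z normalised to -1 to 1, where 1 is 90 degrees. In form: [[hand, [dx, dy, dz], [wx, wy, wz]], ...]. A call has 1 to 20 rows; each row is the pose to reach, as a shift and turn from the pose commanded when the call began; what a row does not reach only later rows make up. A row lasts 1/8 s, in which the tool goes at most 62.5 mm and 10.7 degrees, less where a joint would pass 70% of its speed; a pose out of reach is approached as far as the arm can. A call with a number of a shift or a turn outside -1 to 1 is refused whole. A call with a gripper value outside its range is refused whole. The fingers move at their own pace and stop on an object; "grip_force" is the grip in N (left out, the last holds). Time passes only in rows, so rows that repeat a pose let the fingers close. It gives the time, the measured TCP pose, the force, the opening and the grip force at its end, in the units of the state.
- arm.get_obs(): the state, without advancing time (a new reading comes with each control period).
- arm.capture(name): name is "side" or "top"; returns the picture (480x640x3 uint8, red, green, blue); there is no depth.
- arm.camera_model(name): a dict with "camera_matrix" (3x3 intrinsics, pixels), "D" ([k1, k2, p1, p2, k3] as OpenCV has them; the pictures are not rectified), "position" and "orientation" of the camera in the world. Camera axes: x right, y up, looking along -z (the intrinsics and any distortion apply to the point x, -y, -z); pixel columns grow to the right and rows downward; lengths in m; the calibration is good to about 2 mm. A picture is of the moment at which its call begins. camera_model takes no time and is no camera call.
- arm.job_done(): hands the job in; it is judged then, once.
Trained networks look in the newest picture that a camera, given by its name, has taken for a name from the list of things; names that differ only in an ending like _2 or _b are one class to them, and where a whole thing is asked for, a point or a joint stands for the part that bears it (a point fixed in the world has none). Each returns a list of dicts, best first, with "confidence" (0 to 1); they miss things now and then, are a little off and sometimes report something else, mostly with a low value. They report only what shows in the picture. A call takes as long as a camera call. They do not tell look-alikes from the thing itself.
- arm.boxes_of(label, camera): "location" ([column, row] in pixels, amid what is visible of it).
- arm.cut_out(label, camera): "pixels" (480x640 bool, what is visible of it) and "location" ([column, row] in pixels, amid what is visible of it).
The state is a dict: "time_s": time; "joint_positions": joint angles; "joint_vel": joint speeds; "tau": joint torques, N m; "ee_pos": TCP position; "orientation": TCP orientation; "wrist_force": force on the tool from outside, world axes, zero at the start; "torque": the same for the moment, N m; "grip_width": opening from 0.0 (shut) to 1.0 (fully open); "gripper_force": force on a finger pad.
Only numpy, scipy, OpenCV 4.12 (cv2) and the standard library are available. Lean on these libraries where they do the work, as an engineer would, in place of code of your own. Each camera call takes 0.05 s, during which the arm holds its last target. There are 200 camera calls.

## Working session

There is one attempt and no reset: what is moved stays moved. The work goes in short steps, Python scripts to look and compute and a tool call to move; the robot and the scene stay as the last step left them, time stands still between calls to the robot, and variables do not carry over. Pictures are saved under pics/ and viewed, at most 10 in all, crops included, and the job is handed in when it is done.

Besides the shell and the picture viewer there is one more tool, called after "Request:" as name([rows], argument=value, ...), one row to a line, values as JSON. jog_arm: Moves the arm, as the interface text tells. Its arguments: {"type":"object","properties":{"deltas":{"type":"array"},"grip_force":{"type":"number"}},"required":["deltas"]}

```bash
mkdir -p pics; cat > h.py <<'E'
from cell import arm
import cv2, numpy as np
from scipy.spatial.transform import Rotation as R
def cam(n):
    m=arm.camera_model(n); o=np.array(m["orientation"],float)
    Rm=o if o.shape==(3,3) else (R.from_rotvec(o).as_matrix() if o.size==3 else R.from_quat(o).as_matrix())
    return np.array(m["camera_matrix"],float),np.array(m["D"],float),np.array(m["position"],float),Rm
def ray(n,px):
    K,D,p,Rm=cam(n)
    u=cv2.undistortPoints(np.array([[px]],float),K,D)[0,0]
    return p,Rm@np.array([u[0],-u[1],-1])
def at_z(n,px,z):
    p,d=ray(n,px); return p+d*(z-p[2])/d[2]
def proj(n,P):
    K,D,p,Rm=cam(n); c=(np.atleast_2d(P)-p)@Rm*[1,-1,-1]
    return cv2.projectPoints(c,np.zeros(3),np.zeros(3),K,D)[0][:,0]
E
python3 - <<'E'
from h import *
for n in("top","side"):
    cv2.imwrite(f"pics/{n}0.png",arm.capture(n)[:,:,::-1]); print(arm.camera_model(n))
    for l in("dispenser","left_paddle","right_paddle","long_jar","short_jar","sauce_bottle","cup","bowl"):
        print(n,l,[(np.round(b["location"]).tolist(),round(b["confidence"],2)) for b in arm.boxes_of(l,n)][:4])
print(arm.get_obs())
E
```

```text
{'camera_matrix': array([[434.83286363,   0.        , 314.02694142],
       [  0.        , 434.83286363, 237.92258134],
       [  0.        ,   0.        ,   1.        ]]), 'D': array([0.01097443, 0.        , 0.        , 0.        , 0.        ]), 'position': array([ 0.5713487 , -0.02664068,  1.13378946]), 'orientation': array([ 0.07418588, -0.02654146, -1.57563692])}
top dispenser [([367.0, 231.0], 0.98), ([271.0, 196.0], 0.18)]
top left_paddle [([338.0, 235.0], 0.91)]
top right_paddle []
top long_jar [([495.0, 228.0], 0.93), ([388.0, 212.0], 0.86), ([454.0, 199.0], 0.8), ([365.0, 230.0], 0.66)]
top short_jar [([358.0, 199.0], 0.46)]
top sauce_bottle [([258.0, 248.0], 0.86), ([380.0, 251.0], 0.51)]
top cup [([272.0, 197.0], 0.82)]
top bowl [([433.0, 293.0], 0.81), ([273.0, 198.0], 0.58), ([380.0, 250.0], 0.21)]
{'camera_matrix': array([[560.44610777,   0.        , 325.81645087],
       [  0.        , 560.44610777, 236.25412266],
       [  0.        ,   0.        ,   1.        ]]), 'D': array([-0.10086104,  0.        ,  0.        ,  0.        ,  0.        ]), 'position': array([0.1687
[... 477 characters left out ...]
 'joint_positions': array([-1.39658521e+00,  4.90879744e-01,  1.55889582e+00,  3.33100893e-06,
        1.09169548e+00, -1.05605595e-01]), 'joint_vel': array([ 1.01954545e-03, -4.49822772e-04,  4.34298446e-05,  2.29366577e-03,
        6.40071555e-05,  8.29233902e-04]), 'tau': array([-2.97333117e-04, -6.18262267e+01, -2.61850280e+01, -8.08117989e-05,
        4.40686772e-04,  2.27308753e-06]), 'ee_pos': array([ 0.17263419, -0.600702  ,  0.24834098]), 'orientation': array([3.11077555e+00, 4.38083205e-01, 1.11916782e-05]), 'wrist_force': array([-0.07764704,  0.78786329, -1.45797662]), 'torque': array([-0.06035387,  0.02766784, -0.01803216]), 'gripper_force': 0.0, 'grip_width': 0.9971721319310817}
```

View pics/top0.png

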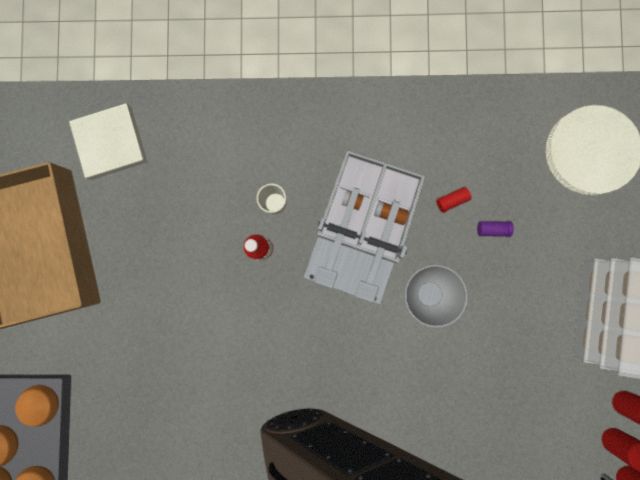

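View pics/side0.png

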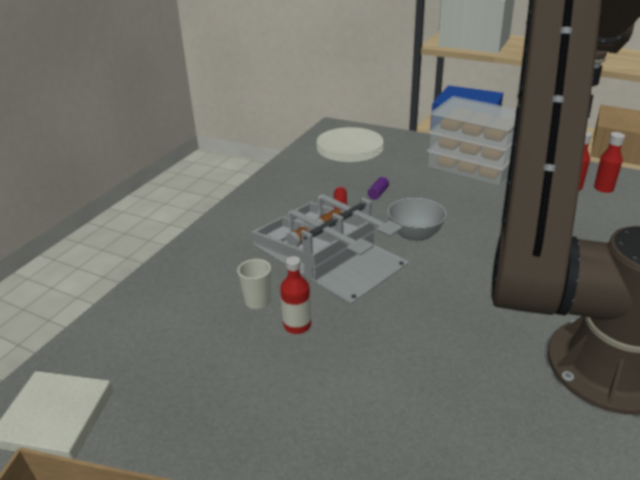

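The top view shows the dispenser centred near (365,230), with its lip up and slightly right. The left-lane jar is at about (352,201) and the right-lane jar at about (394,213). The cup is at (271,198), the bottle at (257,247) and the bowl at (436,296). The side view agrees with this. I'll zoom in to judge the jar lengths and get the pose.

```bash
python3 - <<'E'
import cv2
a=cv2.imread("pics/top0.png")[140:315,290:440]
b=cv2.imread("pics/side0.png")[180:310,240:420]
cv2.imwrite("pics/topz.png",cv2.resize(a,(510,595),interpolation=cv2.INTER_CUBIC))
E
```

```text
(no output)
```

View pics/topz.png

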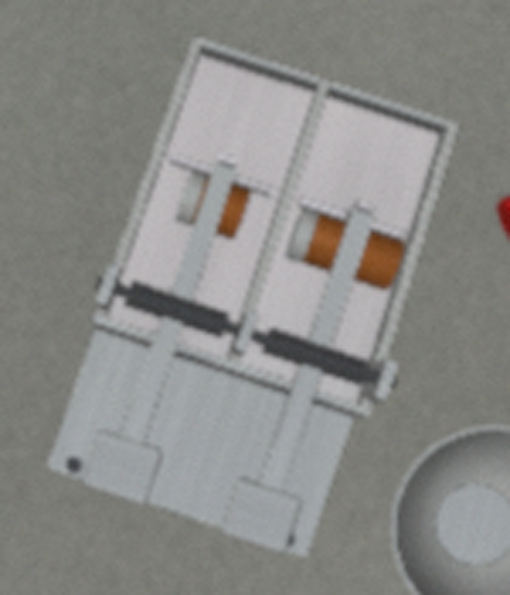

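The right-lane jar spans about 115 zoomed px and the left one about 68, so the longer jar is on the right. Next I fit the dispenser pose from its corners.

```bash
python3 - <<'E'
from h import *
from scipy.optimize import least_squares
z=np.array([[198,42],[457,125],[50,467],[305,553],[127,449],[262,510]],float)/3.4+[290,140]
M=np.array([[.2,.104,.038],[.2,-.104,.038],[-.14,.104,.005],[-.14,-.104,.005],[-.115,.05,.121],[-.115,-.05,.121]])
def W(q,P): 
    return R.from_euler("z",q[2]).apply(P)+[q[0],q[1],0]
s=least_squares(lambda q:(proj("top",W(q,M))-z).ravel(),[.6,-.1,-.3],loss="soft_l1")
q=s.x;print(q,np.degrees(q[2]),(proj("top",W(q,M))-z).round(1).tolist())
print("rp,lp",W(q,np.array([[-.115,-.05,.121],[-.106,-.05,.07],[-.125,-.05,.121],[-.115,.05,.121]])).round(4))
print("direct rp",at_z("top",z[5],.121))
print("side proj", proj("side",W(q,M)).round(0).tolist())
for n,px,h in(("bowl",[436,296],.05),("bottle",[257,247],.17)): print(n,at_z("top",px,h))
print(R.from_rotvec(arm.get_obs()["orientation"]).as_matrix().round(3))
E
```

```text
[ 0.64100603 -0.11081308 -0.34173583] -19.580020713825522 [[-0.8, -1.7], [1.0, 0.1], [-0.8, -0.8], [0.6, 0.9], [-0.6, 3.2], [0.6, -0.3]]
rp,lp [[ 0.5159 -0.1194  0.121 ]
 [ 0.5244 -0.1224  0.07  ]
 [ 0.5065 -0.116   0.121 ]
 [ 0.5494 -0.0252  0.121 ]]
direct rp [ 0.51520265 -0.11797043  0.121     ]
side proj [[250.0, 231.0], [309.0, 201.0], [348.0, 301.0], [407.0, 261.0], [357.0, 243.0], [387.0, 225.0]]
bowl [ 0.496229   -0.29273944  0.05      ]
bottle [0.61386099 0.12962791 0.17      ]
[[ 0.961  0.276  0.   ]
 [ 0.276 -0.961 -0.   ]
 [-0.     0.    -1.   ]]
```

Request:
jog_arm([
  [-1,[0.12,0.12,0],[0,0,-0.05]],
  [-1,[0.28,0.28,0],[0,0,-0.13]],
  [-1,[0.44,0.44,0],[0,0,-0.21]],
  [-1,[0.6,0.6,0],[0,0,-0.29]],
  [-1,[0.76,0.76,0],[0,0,-0.36]],
  [-1,[0.9,0.92,0],[0,0,-0.396]],
  [-1,[0.96,1,0],[0,0,-0.396]],
  [-1,[0.96,1,0],[0,0,-0.396]],
], grip_force=40)

```text
time_s: 1.9
ee_pos: [0.4135, -0.3495, 0.2485]
orientation: [3.096, -0.531, 0.0]
wrist_force: [-0.1, 0.2, -0.3]
grip_width: -0.004
gripper_force: 0.0
```

Request:
jog_arm([
  [-1,[0.07,0.17,0],[0,0,0]],
  [-1,[0.15,0.37,0],[0,0,0]],
  [-1,[0.24,0.57,0],[0,0,0]],
  [-1,[0.32,0.77,-0.05],[0,0,0]],
  [-1,[0.38,0.91,-0.12],[0,0,0]],
  [-1,[0.39,0.936,-0.2],[0,0,0]],
  [-1,[0.39,0.936,-0.28],[0,0,0]],
  [-1,[0.39,0.936,-0.29],[0,0,0]],
  [-1,[0.39,0.936,-0.29],[0,0,0]],
])

```text
time_s: 3.02
ee_pos: [0.5102, -0.1175, 0.1762]
orientation: [3.095, -0.536, 0.0]
wrist_force: [0.4, 0.5, -0.0]
grip_width: 0.003
gripper_force: 0.0
```

```bash
python3 - <<'E'
from h import *
t=arm.capture("top");s=arm.capture("side")
a=cv2.resize(t[170:320,290:440],(590,590),interpolation=3);b=cv2.resize(s[130:310,250:430],(590,590),interpolation=3)
cv2.imwrite("pics/hov.png",cv2.resize(np.hstack([a,b]),(800,400))[:,:,::-1]); o=arm.get_obs();print(o["ee_pos"],o["wrist_force"])
E
```

```text
[ 0.51034268 -0.11728805  0.1765827 ] [ 0.26258073  0.30102643 -1.07881092]
```

View pics/hov.png

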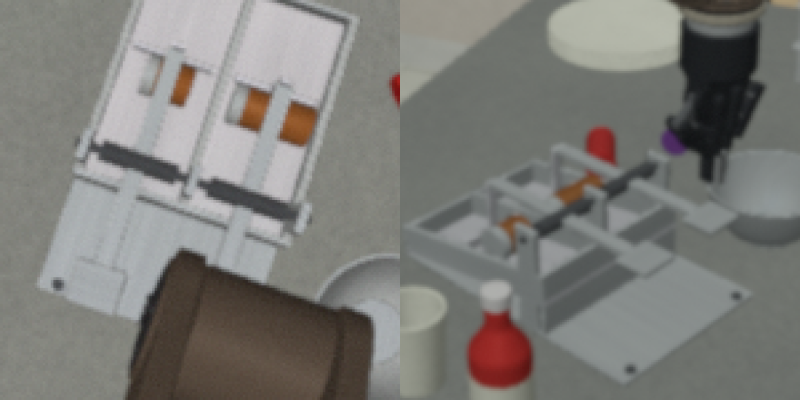

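The shut fingertips sit above the right paddle (tip at crop (710,178), paddle at (710,215)). Now I press.

Request:
jog_arm([
  [-1,[0,0,-0.06],[0,0,0]],
  [-1,[0,0,-0.12],[0,0,0]],
  [-1,[0,0,-0.17],[0,0,0]],
  [-1,[0,0,-0.22],[0,0,0]],
  [-1,[0,0,-0.27],[0,0,0]],
  [-1,[0,0,-0.31],[0,0,0]],
  [-1,[0,0,-0.33],[0,0,0]],
  [-1,[0,0,-0.33],[0,0,0]],
  [-1,[0,0,-0.33],[0,0,0]],
  [-1,[0,0,-0.33],[0,0,0]],
  [-1,[0,0,-0.33],[0,0,0]],
  [-1,[0,0,-0.33],[0,0,0]],
  [-1,[0,0,-0.33],[0,0,0]],
  [-1,[0,0,-0.33],[0,0,0]],
])

```text
time_s: 4.88
ee_pos: [0.51, -0.1166, 0.0933]
orientation: [-3.096, 0.535, 0.001]
wrist_force: [-3.6, 0.8, 1.7]
grip_width: 0.003
gripper_force: 1.4
```

```bash
python3 - <<'E'
from h import *
t=arm.capture("top");s=arm.capture("side")
a=cv2.resize(t[140:290,300:450],(590,590),interpolation=3);b=cv2.resize(s[130:310,250:430],(590,590),interpolation=3)
cv2.imwrite("pics/press.png",cv2.resize(np.hstack([a,b]),(800,400))[:,:,::-1]); o=arm.get_obs();print(o["ee_pos"],o["wrist_force"])
E
```

```text
[ 0.51002341 -0.11665058  0.09326486] [-3.5954663   1.42363122  2.08268004]
```

View pics/press.png

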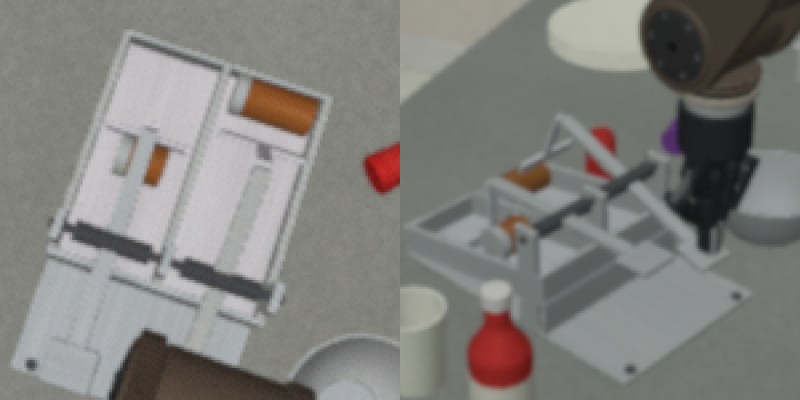

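The long jar lies against the lip (crop (280,105)), and the short jar is still behind its gate. I release the paddle slowly and retreat upward.

Request:
jog_arm([
  [-1,[0,0,0.04],[0,0,0]],
  [-1,[0,0,0.08],[0,0,0]],
  [-1,[0,0,0.12],[0,0,0]],
  [-1,[0,0,0.16],[0,0,0]],
  [-1,[0,0,0.2],[0,0,0]],
  [-1,[0,0,0.26],[0,0,0]],
  [-1,[0,0,0.36],[0,0,0]],
  [-1,[0,0,0.46],[0,0,0]],
  [-1,[-0.1,0,0.54],[0,0,0]],
  [-1,[-0.2,0,0.58],[0,0,0]],
  [-1,[-0.24,0,0.6],[0,0,0]],
  [-1,[-0.24,0,0.6],[0,0,0]],
  [-1,[-0.24,0,0.6],[0,0,0]],
  [-1,[-0.24,0,0.6],[0,0,0]],
])

```text
time_s: 6.72
ee_pos: [0.4506, -0.1167, 0.2429]
orientation: [-3.096, 0.535, 0.001]
wrist_force: [0.1, 0.1, -0.0]
grip_width: -0.004
gripper_force: 0.0
```

```bash
python3 - <<'E'
from h import *
t=arm.capture("top");s=arm.capture("side")
a=cv2.resize(t[140:290,300:450],(590,590),interpolation=3);b=cv2.resize(s[130:310,250:430],(590,590),interpolation=3)
cv2.imwrite("pics/end.png",cv2.resize(np.hstack([a,b]),(800,400))[:,:,::-1]); o=arm.get_obs();print(o["ee_pos"],o["wrist_force"])
E
```

```text
[ 0.4503942  -0.11667741  0.24293214] [ 0.52735525 -0.15266937  0.04351735]
```

View pics/end.png

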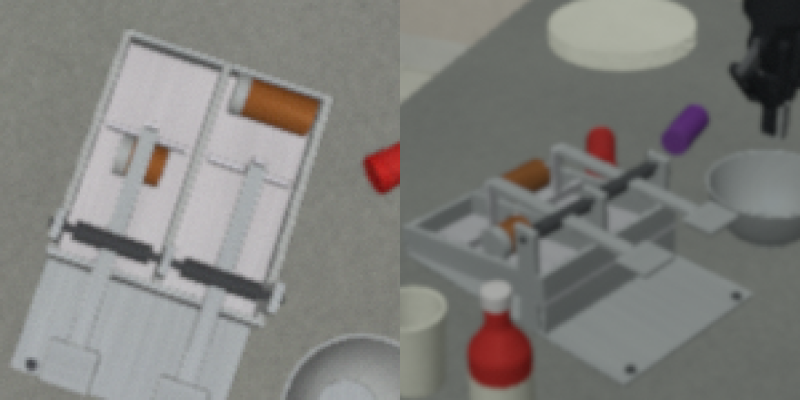

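The right paddle is back up at crop (710,215) and its gate is shut. The long jar rests at the lip (280,105), the short jar is still held, and the arm is clear.

```bash
python3 -c "
from cell import arm
print(arm.job_done())"
```

```text
the job is handed in; nothing more can be done
None
```

The longer jar, in the right lane, rolled out against the front lip; its gate is shut again, the shorter jar is still behind its own gate, and the job is handed in.

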